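Cover the doughnut plates

TASK

Pick out the three steel dome covers with black knobs and cover the three plates that hold a doughnut or bun, each with the cover of its own size: large on large, medium on medium, small on small. Set each cover down gently, without dropping it, so that it stands flat in the well of its plate, fully inside the raised rim, and let go. Leave the empty plate uncovered, and do not move the upturned bowl, the shaker or the jar.

Things in the scene. Friction and masses are not known exactly. Their poses are not given: they have to be found in the camera images.
- cover_large: large steel dome cover: hollow bell, 112 mm outer diameter, wall 3 mm, open below, shell 62 mm tall. On its crown an upright black cylindrical knob, 22 mm in diameter, rises from 62 to 93 mm above the origin; lift it by this from above. Loose, 0.1 to 0.35 kg. Origin: centre of its open lower edge (on the counter at the start); z up
- cover_medium: medium steel dome cover: hollow bell, 92 mm outer diameter, wall 3 mm, open below, shell 58 mm tall. On its crown an upright black cylindrical knob, 22 mm in diameter, rises from 58 to 89 mm above the origin; lift it by this from above. Loose, 0.1 to 0.35 kg. Origin: centre of its open lower edge (on the counter at the start); z up
- cover_small: small steel dome cover: hollow bell, 72 mm outer diameter, wall 3 mm, open below, shell 48 mm tall. On its crown an upright black cylindrical knob, 22 mm in diameter, rises from 48 to 79 mm above the origin; lift it by this from above. Loose, 0.1 to 0.35 kg. Origin: centre of its open lower edge (on the counter at the start); z up
- plate_large: large round wooden plate, 150 mm across, fixed to the counter. Flat well floor 8 mm above the origin; rim top 12 mm above it; 132 mm across inside the rim, so the large cover stands inside with 10 mm to spare all round. In its middle, fixed, a chocolate-iced ring doughnut 85 mm across and 35 mm tall. Origin: centre of its underside, on the counter; z up
- plate_medium: medium round wooden plate, 130 mm across, fixed to the counter. Flat well floor 8 mm above the origin; rim top 12 mm above it; 112 mm across inside the rim, so the medium cover stands inside with 10 mm to spare all round. In its middle, fixed, a round filled chocolate-iced bun without a hole, 64 mm across and 42 mm tall. Origin: centre of its underside, on the counter; z up
- plate_small: small round wooden plate, 110 mm across, fixed to the counter. Flat well floor 8 mm above the origin; rim top 12 mm above it; 92 mm across inside the rim, so the small cover stands inside with 10 mm to spare all round. In its middle, fixed, a mini chocolate-iced ring doughnut 46 mm across and 21 mm tall. Origin: centre of its underside, on the counter; z up
- plate_empty: an empty round wooden plate of exactly the medium plate's shape (130 mm across, 12 mm high) with nothing on it, fixed to the counter; no cover belongs on it. Origin: centre of its underside
- bowl: bystander: an upturned steel bowl without a knob, 100 mm in diameter, 50 mm tall, loose. Origin: centre of its underside
- shaker: bystander: an aluminium sugar shaker, 64 mm in diameter, 100 mm tall, loose. Origin: centre of its underside
- jar: bystander: a white jar with a steel lid, 68 mm in diameter, 100 mm tall, loose. Origin: centre of its underside
Things that resemble listed ones, but are neither listed nor needed, are in the scene too. Leave any blue or red look-alike of the cover_large alone. What is shaped like the cover_small but yellow is not meant.

How it is judged:
At the end, for the whole second after the job is handed in: Each cover stands upright (within 3 degrees), at rest and released on the well floor of the plate of its own size, inside the rim: centre within 12 mm of the plate's centre, lower edge 5 to 10.5 mm above the plate's underside (well 8 mm, rim 12 mm) (horizontal distance between cover_large and plate_large below 0.012 m and z of cover_large in the frame of plate_large between 0.005 and 0.0105 m and angle between each of cover_large, cover_medium, cover_small's own z axis and vertical below 0.05 rad and linear speed of each of cover_large, cover_medium, cover_small below 0.02 m/s and contact force between each of cover_large, cover_medium, cover_small and the fingers below 0.1 N and horizontal distance between cover_medium and plate_medium below 0.012 m and z of cover_medium in the frame of plate_medium between 0.005 and 0.0105 m and horizontal distance between cover_small and plate_small below 0.012 m and z of cover_small in the frame of plate_small between 0.005 and 0.0105 m); the robot touches nothing.
It fails at once if the bowl, shaker or jar is knocked or moved by more than 15 mm (distance of any of bowl, shaker, jar from where it was at the start of the episode above 0.015 m).
It fails at once if a cover is dropped or thrown: it moves freely, untouched by the fingers, faster than 0.45 m/s (a fall of about 10 mm) ((linear speed of cover_large above 0.45 m/s and contact force between cover_large and the fingers below 0.1 N) or (linear speed of cover_medium above 0.45 m/s and contact force between cover_medium and the fingers below 0.1 N) or (linear speed of cover_small above 0.45 m/s and contact force between cover_small and the fingers below 0.1 N)).
It fails at once if a cover is slammed or pressed onto a plate or its doughnut with over 60 N (contact force between any of cover_large, cover_medium, cover_small and plate_large above 60 N or contact force between any of cover_large, cover_medium, cover_small and plate_medium above 60 N or contact force between any of cover_large, cover_medium, cover_small and plate_small above 60 N or contact force between any of cover_large, cover_medium, cover_small and plate_empty above 60 N).
It also fails if it takes over 96 s, if anything falls off the work surface, if the arm or the gripper's body presses on something with over 40 N, if the wrist force passes 120 N, or if a joint passes its speed limit or range.

ROBOT

A 6-joint arm with a two-finger parallel gripper is mounted at the origin on the work surface. World frame = base frame: x ahead of the robot, y to its left, z up, the work surface at z = 0. Lengths are in m, angles in rad, forces in N, time in s.
With the tool pointing down it reaches from about 0.35 to 0.975 m from the base axis. Payload 4.9 kg.
Tool frame: the origin (TCP) lies at the very end of the fingers, on their centre line; the grasp point (between the pads) lies 19 mm behind it (ctrl.pinch_z is the distance from the TCP to the grasp point, in m); z points along the fingers, y is the direction in which the jaws open and shut (so a half turn about z gives the same grasp; the last joint's range is limited). The gripper opens to 85 mm and grips with 20 to 120 N. Pads are 22 mm wide; open, the fingers measure 114 mm over their backs; the gripper's body (76 mm by 85 mm) begins 54 mm behind the grasp point. The pads swing forward as they close: fully open they stand 13 mm farther back than shut.
Start: joints at [1.041, 0.053, 1.613, -0, 1.476, -0.119], TCP at [0.25, 0.573, 0.231] pointing down, gripper open.
Joint ranges: [-3.01, 3.01], [-1.01, 2.22], [0.06, 2.58], [-1.02, 4.17], [0.09, 2.62], [-3.14, 3.14]. Speed limits (rad/s): [2.57, 2.57, 3.14, 3.14, 3.14, 3.14].

INTERFACE

Orientations are given as a rotation vector (axis times angle).
In Python, from station import ctrl gives the robot as it stands.
- The arm moves only by the tool carry_out, never from a script. Its argument "series" is a list of rows, each a list of 7 numbers: the shift along the world's x, y, z each as a share of 0.025 m, from -1 to 1, then the turn, a rotation vector about the world's x, y, z each as a share of 0.1 rad, from -1 to 1, then the opening, from 0 (shut) to 1 (fully open). A call has 1 to 12 rows; each row shifts and turns the commanded pose from where the row before left it; what a row does not reach is not made up. A row lasts 1/10 s, in which the tool goes at most 50 mm and 8.59 degrees, less where a joint would pass 70% of its speed; a pose out of reach is approached as far as the arm can. A call with a number of a shift or a turn outside -1 to 1 is refused whole. A call with a gripper value outside its range is refused whole. The fingers move at their own pace and stop on an object; "grip_force" is the grip in N (left out, the last holds). Time passes only in rows, so rows that do not move let the fingers close. It gives the time, the measured TCP pose, the force and the opening at its end, in the units of the state.
- ctrl.get_obs(): the state, without advancing time (a new reading comes with each control period).
- ctrl.get_image(name): name is "scene" or "top" or "wrist"; returns a dict with "frame" (400x640x3 uint8, blue, green, red), "fx", "fy", "cx", "cy" (pixels), "R" (3x3) and "t" (3): a world point X has camera coordinates R X + t; the wrist camera has in their place "hand_eye" (4x4, takes a point from camera to tool coordinates, whose origin is the TCP and whose axes are the flange's). Camera axes: x right, y down, z forward; pixel columns grow to the right and rows downward; lengths in m; the calibration is good to about 2 mm. A picture is of the moment at which its call begins: read the wrist's pose just before it. There is no depth.
- ctrl.finish_job(): hands the job in, once; it reports no verdict.
Trained networks look in a picture, given as the dict that the camera call returned (one of the last four; its "shot" number tells which), for a name from the list of things; names that differ only in an ending like _2 or _b are one class to them, and where a whole thing is asked for, a point or a joint stands for the part that bears it (a point fixed in the world has none). Each returns a list of dicts, best first, with "p" (0 to 1); they miss things now and then, are a little off and sometimes report something else, mostly with a low value. They report only what shows in the picture. A call takes as long as a camera call. They do not tell look-alikes from the thing itself.
- ctrl.trace(picture, name): "mask" (400x640 bool, what is visible of it) and "rect" ([left, top, width, height] as shares, 0 to 1, of the picture: columns of its width, rows of its height, round what is visible of it).
- ctrl.mark_of(picture, name): "position" ([column, row] as shares, 0 to 1, of the picture: columns of its width, rows of its height: a listed point, or the origin of a listed thing).
The state is a dict: "t": time; "q": joint angles; "dq": joint speeds; "effort": joint torques, N m; "tool_pos": TCP position; "tool_rot": TCP orientation; "contact_force": force on the tool from outside, world axes, zero at the start; "wrist_torque": the same for the moment, N m; "opening": finger opening in m.
Only numpy, scipy, OpenCV 4.12 (cv2) and the standard library are available. Lean on these libraries where they do the work, as an engineer would, in place of code of your own. Each camera call takes 0.05 s, during which the arm holds its last target.

## Working session

There is one attempt and no reset: what is moved stays moved. The work goes in short steps, Python scripts to look and compute and a tool call to move; the robot and the scene stay as the last step left them, time stands still between calls to the robot, and variables do not carry over. Pictures are saved under pics/ and viewed, and the job is handed in when it is done.

Besides the shell and the picture viewer there is one more tool, called after "Request:" by a JSON object that holds its "api" and its "payload", one argument or row to a line. carry_out: Moves the arm, as the interface text tells. Shift numbers are shares of 0.025 m and turn numbers shares of 0.1 rad, none past 1 either way. Its arguments: {"type":"object","properties":{"series":{"type":"array"},"grip_force":{"type":"number"}},"required":["series"]}

```bash
ls; mkdir -p pics; python3 - <<'E'
from station import ctrl
import cv2
o=ctrl.get_obs(); print(o)
for n in ["scene","top"]:
    p=ctrl.get_image(n); cv2.imwrite(f"pics/{n}0.png",p["frame"]); print(n,p["fx"],p["cx"],p["cy"],p["R"],p["t"])
print(ctrl.pinch_z)
E
```

```text
pics
{'t': 0.0, 'q': array([ 1.04099286e+00,  5.33733760e-02,  1.61429154e+00, -1.14437529e-05,
        1.47600952e+00, -1.18995014e-01]), 'dq': array([-0.00024123,  0.00037652,  0.00110143, -0.0008441 , -0.00010545,
        0.00207834]), 'effort': array([ 2.46590374e-03, -3.93664169e+01, -3.70183182e+01,  1.12190696e-04,
        7.01955709e-03,  2.26301222e-05]), 'tool_pos': array([0.24927568, 0.57245577, 0.23005426]), 'tool_rot': array([-0.64063324, -3.07491185,  0.00310455]), 'contact_force': array([-0.00207651,  0.87793883,  0.32792712]), 'wrist_torque': array([0.02119642, 0.03185373, 0.03615358]), 'opening': 0.08565344959158866}
scene 460.3986792425288 324.00831293696945 191.01369238740998 [[-0.3279244   0.94469355  0.00443703]
 [ 0.68510131  0.24104272 -0.68741153]
 [-0.65046275 -0.2223792  -0.72625457]] [ 0.15559516 -0.34247814  1.85424212]
top 399.42900152757915 321.83607855980773 200.72521276068585 [[ 3.14806334e-03 -9.99994789e-01 -7.15760934e-04]
 [-9.90722424e-01 -3.02162412e-03 -1.35867390e-01]
 [ 1.35864519e-01  1.13683956e-03 -9.90726774e-01]] [0.00517419 0.53617002 1.10777385]
0.0187
```

View pics/scene0.png

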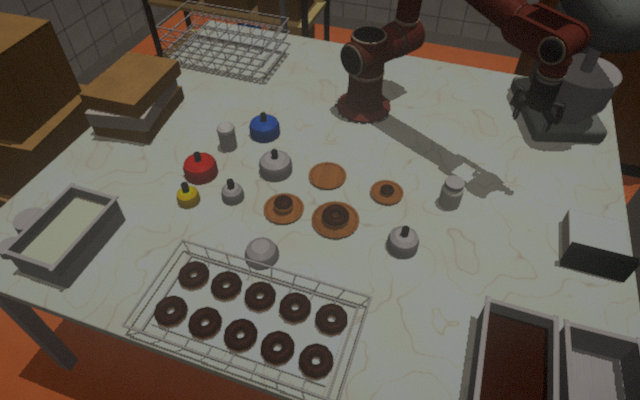

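View pics/top0.png

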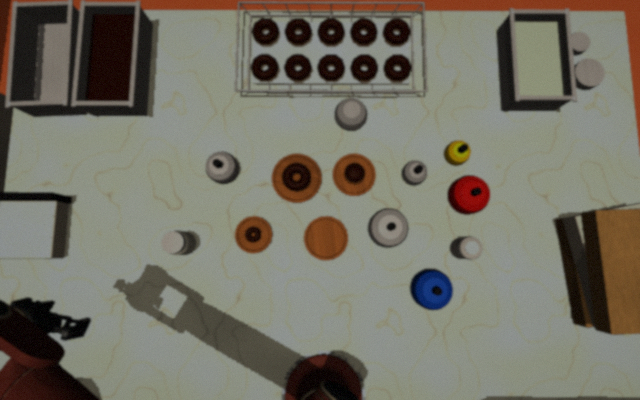

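```bash
cat > h.py <<'E'
import numpy as np, cv2
from station import ctrl
from scipy.optimize import least_squares
def ray(p,u,v):
    d=p["R"].T@np.array([(u-p["cx"])/p["fx"],(v-p["cy"])/p["fy"],1.]); c=-p["R"].T@p["t"]; return c,d
def plane(p,u,v,z):
    c,d=ray(p,u,v); return (c+d*(z-c[2])/d[2])
def proj(p,X):
    c=p["R"]@np.asarray(X)+p["t"]; return np.array([p["cx"]+p["fx"]*c[0]/c[2],p["cy"]+p["fy"]*c[1]/c[2]])
def tri(ps,uvs):
    A=np.zeros((3,3));b=np.zeros(3)
    for p,(u,v) in zip(ps,uvs):
        c,d=ray(p,u,v); d/=np.linalg.norm(d); M=np.eye(3)-np.outer(d,d); A+=M;b+=M@c
    return np.linalg.solve(A,b)
E
python3 - <<'E'
from h import *
np.set_printoptions(precision=4,suppress=True)
for cam in ["top","scene"]:
  p=ctrl.get_image(cam)
  for n in ["cover_large","cover_medium","cover_small","plate_large","plate_medium","plate_small","plate_empty","bowl","shaker","jar"]:
    m=ctrl.mark_of(p,n); tr=ctrl.trace(p,n)
    z=0
    for a in m[:4]:
        u,v=a["position"][0]*640,a["position"][1]*400
        print(cam,n,"mark",round(a["p"],2),np.round([u,v],1),plane(p,u,v,z)[:2])
    for a in tr[:4]:
        k=a["mask"]; ys,xs=np.nonzero(k)
        s=""
        if len(xs)>5:
            c=max(cv2.findContours(k.astype(np.uint8),cv2.RETR_EXTERNAL,cv2.CHAIN_APPROX_NONE)[0],key=len)[:,0]
            zz=0.011 if "plate" in n else 0.01
            W=np.array([plane(p,x,y,zz)[:2] for x,y in c])
            f=least_squares(lambda q:np.hypot(W[:,0]-q[0],W[:,1]-q[1])-q[2],[*W.mean(0),.05],loss="soft_l1",f_scale=.002).x
            s=f"circ {f}"
        print(cam,n,"trace",round(a["p"],2),len(xs),np.round([xs.mean(),ys.mean()],1),s)
E
```

```text
top cover_large mark 0.98 [386.8 226.4] [ 0.4658 -0.1838]
top cover_large mark 0.81 [427.5 288.5] [ 0.2878 -0.2973]
top cover_large mark 0.56 [467.  198.9] [ 0.5479 -0.4226]
top cover_large mark 0.55 [185.4 243.7] [0.4136 0.4042]
top cover_large trace 0.89 1407 [430.7 288.9] circ [ 0.2879 -0.3036  0.0584]
top cover_large trace 0.68 1369 [467.9 194.4] circ [ 0.5599 -0.4222  0.0606]
top cover_large trace 0.64 1260 [387.3 227.1] circ [ 0.4634 -0.1837  0.0569]
top cover_medium mark 0.94 [220.8 170.3] [0.632  0.3092]
top cover_medium mark 0.46 [353.3 115.1] [ 0.8047 -0.0881]
top cover_medium trace 0.73 889 [221.5 167.2] circ [0.6395 0.3047 0.0493]
top cover_small mark 0.88 [414.5 174.1] [ 0.6223 -0.2695]
top cover_small mark 0.72 [455.9 151.5] [ 0.6919 -0.3958]
top cover_small trace 0.78 528 [456.1 152.5] circ [ 0.6859 -0.3927  0.0378]
top cover_small trace 0.76 475 [413.5 172.4] circ [ 0.6251 -0.2642  0.0354]
top cover_small trace 0.63 1486 [325.5 237.2] circ [ 0.4337 -0.004   0.0616]
top plate_large mark 0.6 [296.2 177.4] [0.6111 0.0836]
top plate_large mark 0.25 [350.4 178.5] [ 0.6083 
[... 2044 characters left out ...]
um trace 0.64 992 [283.9 208.9] circ [ 0.6211 -0.0839  0.0634]
scene plate_small mark 0.94 [386.8 194.7] [0.4441 0.2088]
scene plate_small mark 0.49 [334.  221.4] [0.6103 0.0803]
scene plate_small trace 0.93 606 [386.5 192.3] circ [0.4433 0.2064 0.0518]
scene plate_empty trace 0.74 815 [327.5 175.9] circ [ 0.4348 -0.0012  0.0634]
scene bowl mark 0.97 [262.9 255.7] [ 0.8029 -0.0754]
scene bowl trace 0.97 713 [262.5 252.7] circ [ 0.7949 -0.0788  0.0454]
scene shaker mark 0.58 [231.7 147.2] [ 0.4011 -0.3817]
scene shaker trace 0.58 455 [227.5 137.3] circ [ 0.3628 -0.4158  0.0623]
scene jar mark 0.59 [451.3 202.6] [0.4088 0.4151]
scene jar trace 0.63 654 [451.5 192.8] circ [0.372  0.4089 0.0602]
```

```bash
cat >> h.py <<'E'
KN={"l":(.062,.093),"m":(.058,.089),"s":(.048,.079)}
def knobmask(p,xy,z0,z1):
    t=np.linspace(0,2*np.pi,60)
    S=8
    P=np.array([proj(p,[xy[0]+.011*np.cos(a),xy[1]+.011*np.sin(a),z]) for z in (z0,z1) for a in t])
    return cv2.convexHull(P.astype(np.float32))[:,0]
def cen(poly):
    m=cv2.moments(poly.astype(np.float32)); return np.array([m["m10"]/m["m00"],m["m01"]/m["m00"]])
def knobfit(p,uv,z0,z1,g):
    return least_squares(lambda q:cen(knobmask(p,q,z0,z1))-uv,g,diff_step=1e-3).x
E
cat > k.py <<'E'
from h import *
np.set_printoptions(precision=4,suppress=True)
G={"l":(.465,-.186),"m":(.636,.306),"s":(.626,-.268)}
tiles=[]
for cam in ["top","scene"]:
  p=ctrl.get_image(cam); f=p["frame"]; g=f.max(2).astype(float)
  for n,xy in G.items():
    z0,z1=KN[n]; u,v=cen(knobmask(p,xy,z0,z1)); 
    x0,y0=int(u)-11,int(v)-11; c=g[y0:y0+23,x0:x0+23]
    # weight darkness
    hull=knobmask(p,xy,z0,z1); area=cv2.contourArea(hull)
    bg=np.percentile(c,60); fg=np.percentile(c,3); th=(bg+fg)/2
    nl,lab,st,ce=cv2.connectedComponentsWithStats((c<th).astype(np.uint8))
    i=min(range(1,nl),key=lambda i:np.hypot(*(ce[i]-11))-0.02*st[i,4])
    w=np.where(cv2.dilate((lab==i).astype(np.uint8),np.ones((3,3)))>0,np.clip((bg-c)/(bg-fg),0,1),0); w[w<.25]=0
    ys,xs=np.mgrid[:23,:23]; uv=np.array([(w*xs).sum()/w.sum()+x0,(w*ys).sum()/w.sum()+y0])
    print(cam,n,"uv",uv,"area",w.sum(),area,knobfit(p,uv,z0,z1,xy))
    t=cv2.resize(f[y0-15:y0+38,x0-15:x0+38],(260,260),interpolation=cv2.INTER_CUBIC)
    q=(uv-[x0-15,y0-15]+.5)*260/53; cv2.circle(t,tuple(int(a) for a in q),2,(0,0,255),-1)
    tiles.append(cv2.convertScaleAbs(t,alpha=1.6))
cv2.imwrite("pics/k1.png",np.vstack([np.hstack(tiles[:3]),np.hstack(tiles[3:])]))
E
python3 k.py
```

```text
top l uv [390.755  226.1023] area 53.06838185511172 67.97503004129976 [ 0.4609 -0.1819]
top m uv [217.466  163.2213] area 61.8006419400856 77.48470232624095 [0.6363 0.3   ]
top s uv [418.1844 168.7543] area 59.138888888888886 74.26374536566436 [ 0.6244 -0.2651]
scene l uv [273.9802 153.9921] area 59.81383472609099 68.97530072694644 [ 0.4612 -0.1819]
scene m uv [404.5008 231.4152] area 77.89411764705882 90.30135213956237 [0.6372 0.3003]
scene s uv [230.0359 183.9755] area 71.55102040816327 76.302509797737 [ 0.624 -0.264]
```

View pics/k1.png

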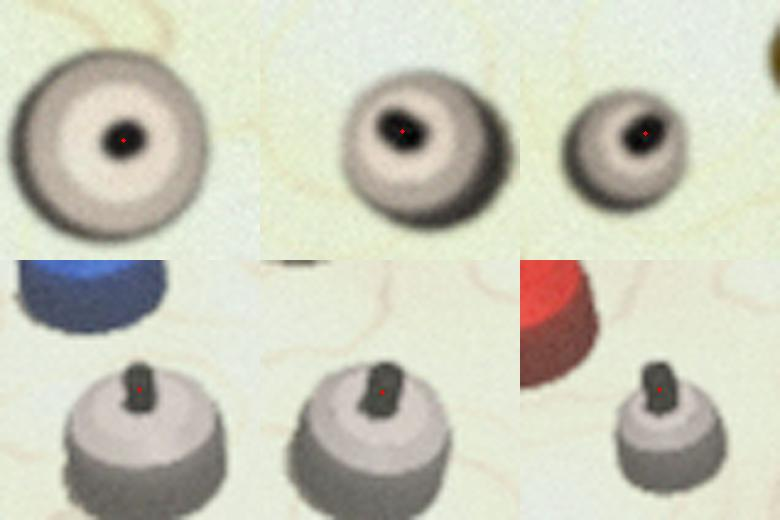

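```bash
cat > pl.py <<'E'
from h import *
np.set_printoptions(precision=4,suppress=True)
G={"l":(.61,.0843,.075),"m":(.6205,-.085,.065),"s":(.4425,.2065,.055)}
for cam in ["top","scene"]:
  p=ctrl.get_image(cam); f=p["frame"].astype(float); sat=cv2.GaussianBlur((f[...,2]-f[...,0]),(3,3),0)
  vis=cv2.convertScaleAbs(p["frame"],alpha=1.5)
  for n,(x,y,r) in G.items():
    W=[];zt=.012
    # radial edge search on the rim-top plane
    for a in np.linspace(0,2*np.pi,90,endpoint=False):
        rr=np.arange(r-.018,r+.022,.0005)
        P=np.array([proj(p,[x+s*np.cos(a),y+s*np.sin(a),zt]) for s in rr])
        v=cv2.remap(sat.astype(np.float32),P[:,0].astype(np.float32)[None],P[:,1].astype(np.float32)[None],cv2.INTER_LINEAR)[0]
        g=np.gradient(cv2.GaussianBlur(v[None],(9,1),2)[0]); i=g.argmin(); W.append([x+rr[i]*np.cos(a),y+rr[i]*np.sin(a)])
    W=np.array(W)
    q=least_squares(lambda q:np.hypot(W[:,0]-q[0],W[:,1]-q[1])-q[2],[x,y,r],loss="soft_l1",f_scale=.001).x
    print(cam,n,q)
E
python3 pl.py; python3 -c "
from h import *
R=cv2.Rodrigues(ctrl.get_obs()['tool_rot'])[0];print(R,ctrl.get_obs()['t'])"
```

```text
top l [0.6085 0.0826 0.0733]
top m [ 0.6191 -0.087   0.0633]
top s [0.4411 0.2058 0.0535]
scene l [0.6085 0.0827 0.074 ]
scene m [ 0.6191 -0.0867  0.0642]
scene s [0.4412 0.2055 0.054 ]
[[-9.16817581e-01  3.99306302e-01  1.04097416e-06]
 [ 3.99306301e-01  9.16817580e-01 -5.88391976e-05]
 [-2.44492458e-05 -5.35291433e-05 -9.99999998e-01]] 2.4
```

Request:
{"api": "carry_out", "payload": {
  "series": [
    [1,-0.7,0,0,0,0,1],
    [1,-0.7,0,0,0,0,1],
    [1,-0.7,0,0,0,0,1],
    [1,-0.7,0,0,0,0,1],
    [1,-0.7,0,0,0,0,1],
    [1,-0.7,0,0,0,0,1],
    [1,-0.7,0,0,0,0,1],
    [1,-0.7,0,0,0,0,1],
    [1,-0.7,0,0,0,0,1],
    [1,-0.7,0,0,0,0,1],
    [1,-0.7,0,0,0,0,1],
    [1,-0.7,0,0,0,0,1]
  ]
}}

```text
t: 3.6
tool_pos: [0.5506, 0.3621, 0.2313]
tool_rot: [-0.641, -3.076, -0.0]
contact_force: [-0.2, -0.4, -0.1]
opening: 0.0853
```

Request:
{"api": "carry_out", "payload": {
  "series": [
    [0.86,-0.62,0,0,0,0,1],
    [0.86,-0.62,0,0,0,0,1],
    [0.86,-0.62,-0.5,0,0,0,1],
    [0.86,-0.62,-0.5,0,0,0,1],
    [0,0,-1,0,0,0,1],
    [0,0,-0.5,0,0,0,1],
    [0,0,0,0,0,0,1]
  ]
}}

```text
t: 4.3
tool_pos: [0.6338, 0.3005, 0.1654]
tool_rot: [-0.64, -3.071, 0.005]
contact_force: [-0.7, 0.5, -0.5]
opening: 0.0857
```

```bash
cat > w.py <<'E'
from h import *
import sys
np.set_printoptions(precision=4,suppress=True)
o=ctrl.get_obs(); p=ctrl.get_image("wrist"); f=p["frame"]; vis=f.copy()
T=np.eye(4);T[:3,:3]=cv2.Rodrigues(o["tool_rot"])[0];T[:3,3]=o["tool_pos"]
C=np.linalg.inv(T@p["hand_eye"]); p["R"]=C[:3,:3];p["t"]=C[:3,3]
x,y,z0,z1=map(float,sys.argv[2:6])
h=knobmask(p,(x,y),z0,z1); cv2.polylines(vis,[h.astype(np.int32)],True,(0,255,0),1)
rr=float(sys.argv[6]); zb=float(sys.argv[7])
P=np.array([proj(p,[x+rr*np.cos(a),y+rr*np.sin(a),zb]) for a in np.linspace(0,6.28,80)]); cv2.polylines(vis,[P.astype(np.int32)],True,(0,0,255),1)
cv2.imwrite(f"pics/{sys.argv[1]}.png",vis); print(o["t"],o["tool_pos"],p["hand_eye"])
E
python3 w.py w1 .6367 .3002 .058 .089 .046 0
```

```text
4.3 [0.6338 0.3005 0.1654] [[-0.     -0.9657 -0.2596  0.0667]
 [ 1.      0.0001 -0.0003  0.0006]
 [ 0.0003 -0.2596  0.9657 -0.1428]
 [ 0.      0.      0.      1.    ]]
```

View pics/w1.png

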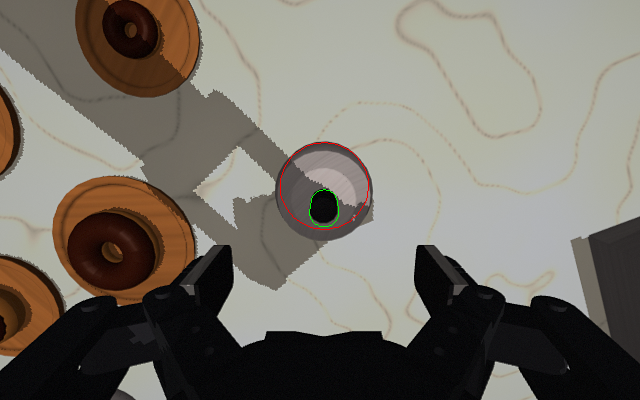

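Request:
{"api": "carry_out", "payload": {
  "series": [
    [0.06,0,-0.8,0,0,0,1],
    [0,0,-0.8,0,0,0,1],
    [0,0,-0.8,0,0,0,1],
    [0,0,-0.8,0,0,0,1],
    [0,0,-0.5,0,0,0,1],
    [0,0,-0.35,0,0,0,1],
    [0,0,0,0,0,0,1]
  ]
}}

```text
t: 5.05
tool_pos: [0.6366, 0.3011, 0.067]
tool_rot: [-0.64, -3.075, 0.001]
contact_force: [-0.3, -0.1, -0.0]
opening: 0.0855
```

```bash
python3 w.py w2 .6367 .3002 .058 .089 .046 0
```

```text
5.05 [0.6366 0.3011 0.067 ] [[-0.     -0.9657 -0.2596  0.0667]
 [ 1.      0.0001 -0.0003  0.0006]
 [ 0.0003 -0.2596  0.9657 -0.1428]
 [ 0.      0.      0.      1.    ]]
```

View pics/w2.png

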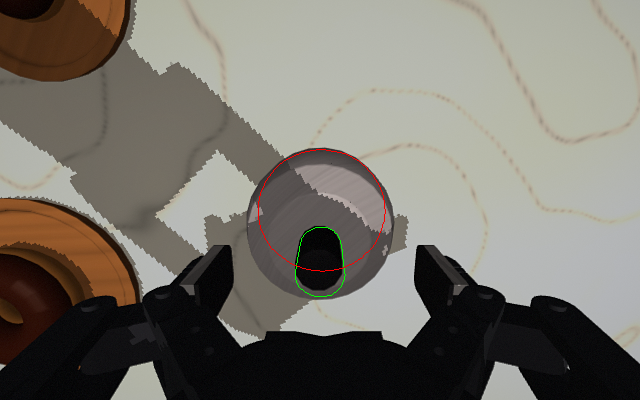

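Request:
{"api": "carry_out", "payload": {
  "series": [
    [0,0,-0.2,0,0,0,1],
    [0,0,0,0,0,0,0.4],
    [0,0,0,0,0,0,0],
    [0,0,0,0,0,0,0],
    [0,0,0,0,0,0,0],
    [0,0,0,0,0,0,0],
    [0,0,0,0,0,0,0],
    [0,0,0,0,0,0,0]
  ],
  "grip_force": 50
}}

```text
t: 5.9
tool_pos: [0.6375, 0.3011, 0.0631]
tool_rot: [0.641, 3.075, 0.001]
contact_force: [-0.1, 0.4, 2.1]
opening: 0.0201
```

Request:
{"api": "carry_out", "payload": {
  "series": [
    [0,0,0,0,0,0,0],
    [0,0,0,0,0,0,0],
    [0,0,0.2,0,0,0,0],
    [0,0,0.4,0,0,0,0],
    [0,0,0.5,0,0,0,0],
    [0,0,0.5,0,0,0,0],
    [0,0,0.5,0,0,0,0],
    [0,0,0,0,0,0,0]
  ]
}}

```text
t: 6.7
tool_pos: [0.6389, 0.3017, 0.119]
tool_rot: [0.64, 3.071, 0.005]
contact_force: [0.9, 0.5, -1.2]
opening: 0.0205
```

```bash
python3 w.py w3 .6375 .3005 .11 .141 .046 .052; python3 -c "
from h import *
p=ctrl.get_image('scene');cv2.imwrite('pics/s3.png',cv2.resize(p['frame'][100:300,260:500],(720,600)))"
```

```text
6.7 [0.6389 0.3017 0.119 ] [[-0.     -0.9657 -0.2596  0.0667]
 [ 1.      0.0001 -0.0003  0.0006]
 [ 0.0003 -0.2596  0.9657 -0.1428]
 [ 0.      0.      0.      1.    ]]
```

View pics/s3.png

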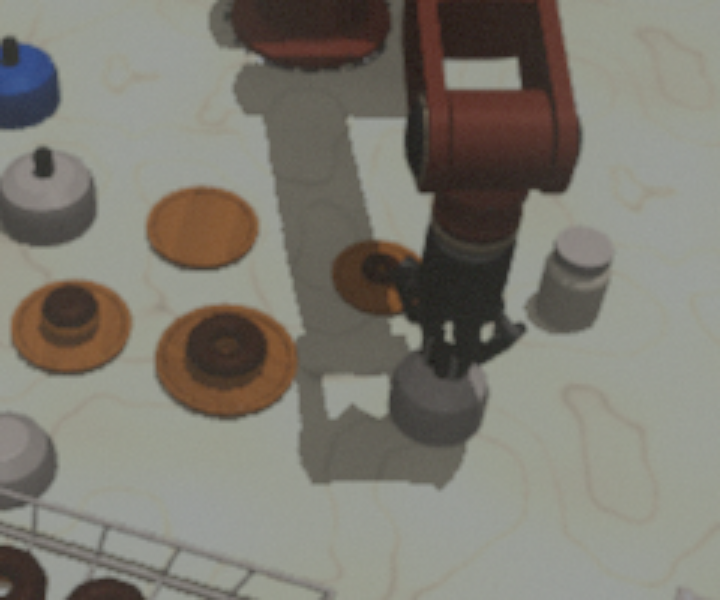

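View pics/w3.png

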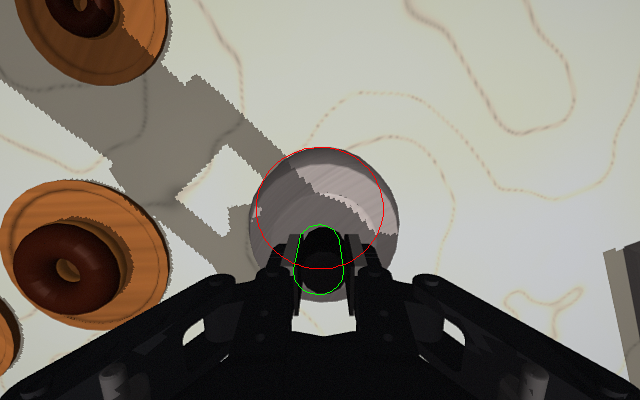

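Request:
{"api": "carry_out", "payload": {
  "series": [
    [0,0,0.6,0,0,0,0],
    [0,-0.2,0.8,0,0,0,0],
    [0,-0.4,0.6,0,0,0,0],
    [0,-0.6,0.4,0,0,0,0],
    [0,-0.8,0,0,0,0,0],
    [0,-0.9,0,0,0,0,0],
    [0,-0.9,0,0,0,0,0],
    [0,-0.9,0,0,0,0,0],
    [0,-0.9,0,0,0,0,0],
    [0,-0.9,0,0,0,0,0],
    [0,-0.9,0,0,0,0,0],
    [0,-0.9,0,0,0,0,0]
  ]
}}

```text
t: 8.0
tool_pos: [0.636, 0.0909, 0.1738]
tool_rot: [-0.642, -3.073, 0.001]
contact_force: [0.6, 0.2, -2.7]
opening: 0.0203
```

Request:
{"api": "carry_out", "payload": {
  "series": [
    [-0.1,-0.9,0,0,0,0,0],
    [-0.1,-0.9,0,0,0,0,0],
    [-0.1,-0.9,0,0,0,0,0],
    [-0.1,-0.9,0,0,0,0,0],
    [-0.1,-0.9,0,0,0,0,0],
    [-0.1,-0.8,0,0,0,0,0],
    [-0.1,-0.6,0,0,0,0,0],
    [0,-0.4,0,0,0,0,0],
    [0,-0.2,0,0,0,0,0],
    [0,0,0,0,0,0,0],
    [0,0,0,0,0,0,0]
  ]
}}

```text
t: 9.1
tool_pos: [0.6196, -0.0685, 0.175]
tool_rot: [-0.64, -3.076, -0.001]
contact_force: [0.2, 0.4, -2.8]
opening: 0.0203
```

Request:
{"api": "carry_out", "payload": {
  "series": [
    [0,-0.4,0,0,0,0,0],
    [0,-0.33,-0.4,0,0,0,0],
    [0,0,-0.6,0,0,0,0],
    [0,0,-0.4,0,0,0,0],
    [0,0,0,0,0,0,0],
    [0,0,0,0,0,0,0]
  ]
}}

```text
t: 9.7
tool_pos: [0.6191, -0.0869, 0.139]
tool_rot: [-0.64, -3.074, -0.0]
contact_force: [0.7, -0.3, -2.1]
opening: 0.0204
```

```bash
cat > v.py <<'E'
# draw expected cover bottom / plate circles in top+scene crops
from h import *
import sys
np.set_printoptions(precision=4,suppress=True)
nm,x,y,zb,r,px,py,pr=sys.argv[1],*map(float,sys.argv[2:9])
o=ctrl.get_obs(); print(o["t"],o["tool_pos"],o["contact_force"])
t=[]
for cam in ["top","scene"]:
    p=ctrl.get_image(cam); S=6; f=p["frame"]; c=proj(p,[px,py,.03]); x0,y0=int(c[0])-32,int(c[1])-45
    v=cv2.resize(f[y0:y0+90,x0:x0+65],None,fx=S,fy=S,interpolation=cv2.INTER_CUBIC); v=cv2.convertScaleAbs(v,alpha=1.5)
    for (a,b,z,q,col) in [(x,y,zb,r,(0,0,255)),(px,py,.012,pr,(0,255,0))]:
        P=np.array([(proj(p,[a+q*np.cos(k),b+q*np.sin(k),z])-[x0,y0]+.5)*S for k in np.linspace(0,6.28,80)]); cv2.polylines(v,[P.astype(np.int32)],True,col,1)
    t.append(v)
cv2.imwrite(f"pics/{nm}.png",np.hstack(t))
E
python3 v.py m1 .6191 -.0868 .077 .046 .6191 -.0868 .065
```

```text
9.7 [ 0.6191 -0.0869  0.139 ] [ 0.6736 -0.3082 -2.1338]
```

View pics/m1.png

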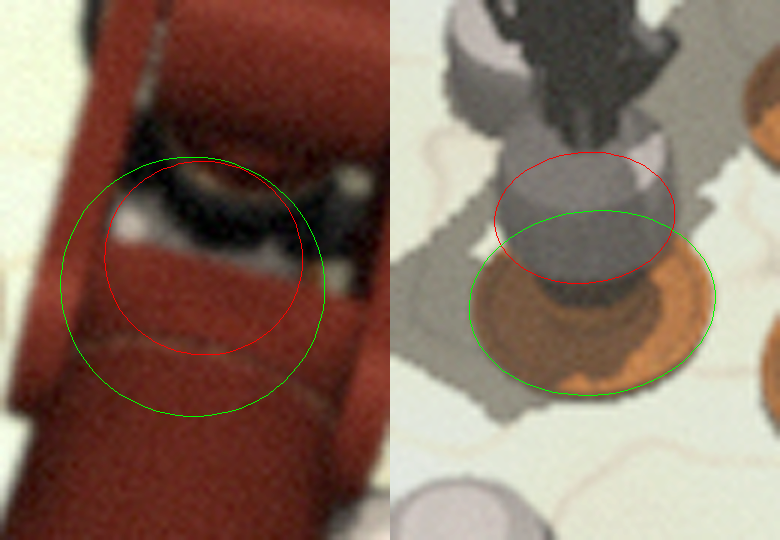

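Request:
{"api": "carry_out", "payload": {
  "series": [
    [0,0,-0.4,0,0,0,0],
    [0,0,-0.6,0,0,0,0],
    [0,0,-0.6,0,0,0,0],
    [0,0,-0.5,0,0,0,0],
    [0,0,-0.3,0,0,0,0],
    [0,0,-0.16,0,0,0,0],
    [0,0,0,0,0,0,0],
    [0,0,0,0,0,0,0]
  ]
}}

```text
t: 10.6
tool_pos: [0.62, -0.0874, 0.0766]
tool_rot: [0.641, 3.075, -0.0]
contact_force: [-0.2, -0.8, -2.7]
opening: 0.0204
```

```bash
python3 v.py m2 .6191 -.0868 .012 .046 .6191 -.0868 .065
```

```text
10.6 [ 0.62   -0.0874  0.0766] [-0.22   -0.8263 -2.6742]
```

View pics/m2.png

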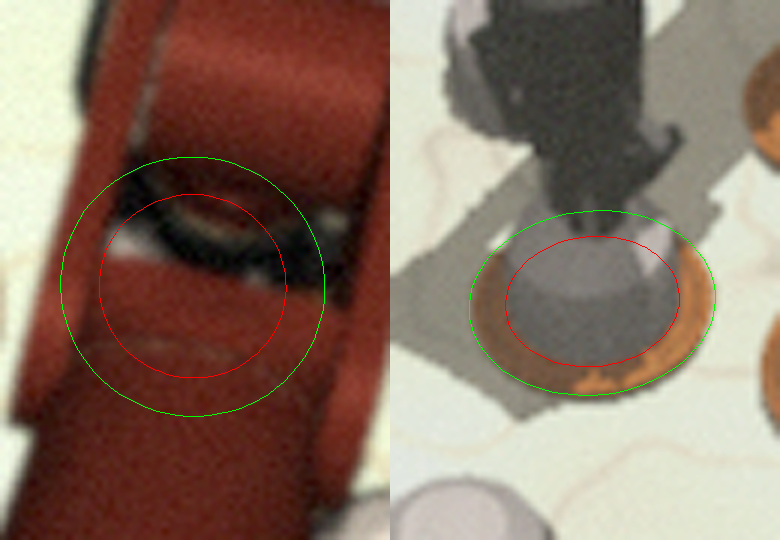

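Request:
{"api": "carry_out", "payload": {
  "series": [
    [0,0,-0.12,0,0,0,0],
    [0,0,0,0,0,0,0],
    [0,0,0,0,0,0,0]
  ]
}}

```text
t: 11.0
tool_pos: [0.6195, -0.0872, 0.073]
tool_rot: [-0.641, -3.075, -0.0]
contact_force: [0.4, 0.1, -1.9]
opening: 0.0204
```

Request:
{"api": "carry_out", "payload": {
  "series": [
    [0,0,-0.06,0,0,0,0],
    [0,0,0,0,0,0,0],
    [0,0,0,0,0,0,0]
  ]
}}

```text
t: 11.3
tool_pos: [0.6195, -0.0872, 0.0715]
tool_rot: [-0.641, -3.075, -0.0]
contact_force: [0.0, 0.6, -2.0]
opening: 0.0205
```

Request:
{"api": "carry_out", "payload": {
  "series": [
    [0,0,-0.04,0,0,0,0],
    [0,0,0,0,0,0,0],
    [0,0,0,0,0,0,0]
  ]
}}

```text
t: 11.6
tool_pos: [0.6198, -0.0873, 0.071]
tool_rot: [0.641, 3.075, -0.0]
contact_force: [-1.6, 0.7, 1.4]
opening: 0.0205
```

Request:
{"api": "carry_out", "payload": {
  "series": [
    [0,0,-0.04,0,0,0,0],
    [0,0,0,0,0,0,0],
    [0,0,0,0,0,0,0]
  ]
}}

```text
t: 11.9
tool_pos: [0.6198, -0.0873, 0.071]
tool_rot: [0.641, 3.075, -0.0]
contact_force: [-5.2, 1.0, 5.6]
opening: 0.0203
```

Request:
{"api": "carry_out", "payload": {
  "series": [
    [0,0,0,0,0,0,0.35],
    [0,0,0,0,0,0,0.5],
    [0,0,0,0,0,0,0.7],
    [0,0,0,0,0,0,0.7],
    [0,0,0,0,0,0,0.7],
    [0,0,0.2,0,0,0,0.7],
    [0,0,0.6,0,0,0,0.7],
    [0,0,0.8,0,0,0,0.7],
    [0,0,0.8,0,0,0,0.7],
    [0,0,0.6,0,0,0,0.7],
    [0,0,0,0,0,0,0.7]
  ]
}}

```text
t: 13.0
tool_pos: [0.6217, -0.0878, 0.1489]
tool_rot: [0.639, 3.069, -0.001]
contact_force: [0.2, 0.1, -0.2]
opening: 0.0597
```

```bash
python3 v.py m3 .6191 -.0868 .008 .046 .6191 -.0868 .065
```

```text
13.0 [ 0.6217 -0.0878  0.1489] [ 0.1646  0.1285 -0.1513]
```

View pics/m3.png

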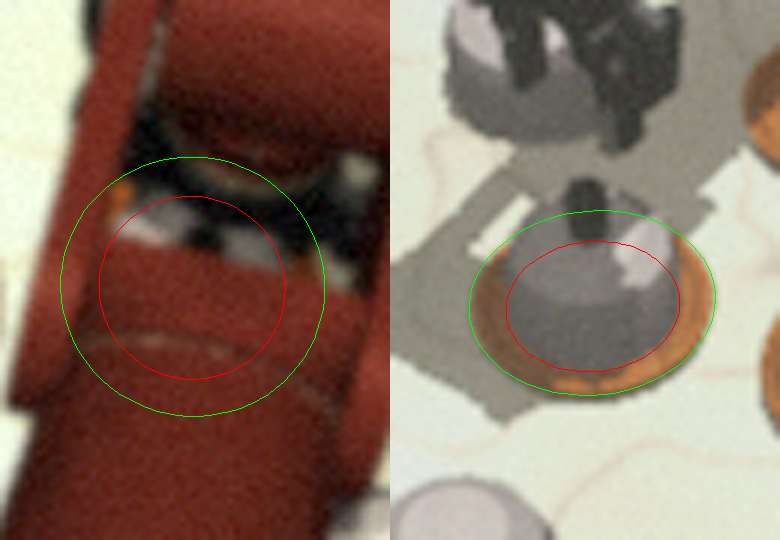

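Request:
{"api": "carry_out", "payload": {
  "series": [
    [-0.4,-0.24,0,0,0,0,1],
    [-0.8,-0.47,0,0,0,0,1],
    [-0.8,-0.47,0,0,0,0,1],
    [-0.8,-0.47,0,0,0,0,1],
    [-0.8,-0.47,0,0,0,0,1],
    [-0.8,-0.47,0,0,0,0,1],
    [-0.8,-0.47,0,0,0,0,1],
    [-0.8,-0.47,0,0,0,0,1],
    [-0.4,-0.24,0,0,0,0,1],
    [0,0,0,0,0,0,1],
    [0,0,0,0,0,0,1]
  ]
}}

```text
t: 14.2
tool_pos: [0.4595, -0.1814, 0.1442]
tool_rot: [-0.641, -3.075, -0.001]
contact_force: [0.1, 0.5, 0.1]
opening: 0.085
```

```bash
python3 w.py w4 .461 -.182 .062 .093 .056 0; python3 k.py
```

```text
14.2 [ 0.4595 -0.1814  0.1442] [[-0.     -0.9657 -0.2596  0.0667]
 [ 1.      0.0001 -0.0003  0.0006]
 [ 0.0003 -0.2596  0.9657 -0.1428]
 [ 0.      0.      0.      1.    ]]
top l uv [400.205  224.1568] area 42.30769230769231 67.97503004129976 [ 0.4663 -0.2078]
top m uv [216.7895 161.5263] area 4.75 77.48470232624095 [0.6412 0.3021]
top s uv [418.2239 168.8034] area 59.33677685950414 74.26374536566436 [ 0.6242 -0.2652]
scene l uv [273.6628 154.4721] area 65.04320987654322 68.97530072694644 [ 0.4638 -0.1819]
scene m uv [404.7739 235.8643] area 49.75 90.30135213956237 [0.6527 0.3045]
scene s uv [230.0394 184.0073] area 70.86358244365363 76.302509797737 [ 0.6242 -0.2639]
```

View pics/w4.png

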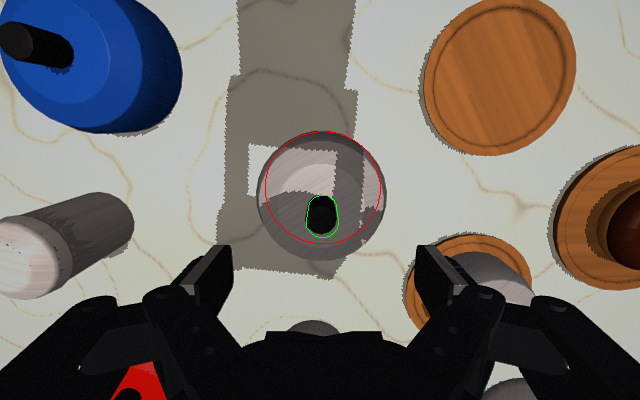

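Request:
{"api": "carry_out", "payload": {
  "series": [
    [0.06,-0.02,-0.5,0,0,0,1],
    [0,0,-0.8,0,0,0,1],
    [0,0,-0.8,0,0,0,1],
    [0,0,-0.5,0,0,0,1],
    [0,0,-0.3,0,0,0,1],
    [0,0,-0.1,0,0,0,1],
    [0,0,0,0,0,0,1],
    [0,0,0,0,0,0,1]
  ]
}}

```text
t: 15.15
tool_pos: [0.4617, -0.1824, 0.0704]
tool_rot: [0.64, 3.074, -0.001]
contact_force: [0.9, -0.2, 0.9]
opening: 0.0855
```

Request:
{"api": "carry_out", "payload": {
  "series": [
    [0,0,-0.14,0,0,0,1],
    [0,0,0,0,0,0,0.4],
    [0,0,0,0,0,0,0],
    [0,0,0,0,0,0,0],
    [0,0,0,0,0,0,0],
    [0,0,0,0,0,0,0],
    [0,0,0,0,0,0,0],
    [0,0,0,0,0,0,0],
    [0,0,0,0,0,0,0],
    [0,0,0,0,0,0,0]
  ]
}}

```text
t: 16.15
tool_pos: [0.4614, -0.1822, 0.0665]
tool_rot: [0.641, 3.075, -0.001]
contact_force: [0.1, -0.7, 2.8]
opening: 0.0207
```

Request:
{"api": "carry_out", "payload": {
  "series": [
    [0,0,0.2,0,0,0,0],
    [0,0,0.4,0,0,0,0],
    [0,0,0.5,0,0,0,0],
    [0,0,0.6,0,0,0,0],
    [0,0,0.8,0,0,0,0],
    [0,0,0.8,0,0,0,0],
    [0,0,0.6,0,0,0,0],
    [0,0,0.6,0,0,0,0],
    [0,0,0.3,0,0,0,0],
    [0,0,0,0,0,0,0],
    [0,0,0,0,0,0,0]
  ]
}}

```text
t: 17.25
tool_pos: [0.4607, -0.1818, 0.1854]
tool_rot: [-0.641, -3.075, -0.001]
contact_force: [0.6, 0.7, -3.3]
opening: 0.0209
```

Request:
{"api": "carry_out", "payload": {
  "series": [
    [0.17,0.3,0,0,0,0,0],
    [0.33,0.6,0,0,0,0,0],
    [0.5,0.9,0,0,0,0,0],
    [0.5,0.9,0,0,0,0,0],
    [0.5,0.9,0,0,0,0,0],
    [0.5,0.9,0,0,0,0,0],
    [0.5,0.9,0,0,0,0,0],
    [0.5,0.9,0,0,0,0,0],
    [0.5,0.9,0,0,0,0,0],
    [0.5,0.9,0,0,0,0,0],
    [0.5,0.9,0,0,0,0,0],
    [0.5,0.9,0,0,0,0,0]
  ]
}}

```text
t: 18.45
tool_pos: [0.5984, 0.0672, 0.1845]
tool_rot: [-0.64, -3.073, 0.0]
contact_force: [-0.0, 0.3, -2.5]
opening: 0.0207
```

Request:
{"api": "carry_out", "payload": {
  "series": [
    [0.28,0.5,0,0,0,0,0],
    [0.12,0.2,0,0,0,0,0],
    [0,0,0,0,0,0,0],
    [0,0,0,0,0,0,0]
  ]
}}

```text
t: 18.85
tool_pos: [0.6082, 0.0824, 0.1857]
tool_rot: [-0.641, -3.075, 0.001]
contact_force: [0.1, -0.9, -2.1]
opening: 0.0205
```

Request:
{"api": "carry_out", "payload": {
  "series": [
    [0,0,-0.4,0,0,0,0],
    [0,0,-0.6,0,0,0,0],
    [0,0,-0.6,0,0,0,0],
    [0,0,-0.4,0,0,0,0],
    [0,0,-0.2,0,0,0,0],
    [0,0,0,0,0,0,0],
    [0,0,0,0,0,0,0]
  ]
}}

```text
t: 19.55
tool_pos: [0.6089, 0.083, 0.1314]
tool_rot: [0.641, 3.075, 0.0]
contact_force: [1.0, -0.4, -2.2]
opening: 0.0205
```

```bash
python3 v.py l1 .6085 .0826 .0655 .056 .6085 .0826 .075
```

```text
19.55 [0.6089 0.083  0.1314] [ 1.0358 -0.3993 -2.2353]
```

View pics/l1.png

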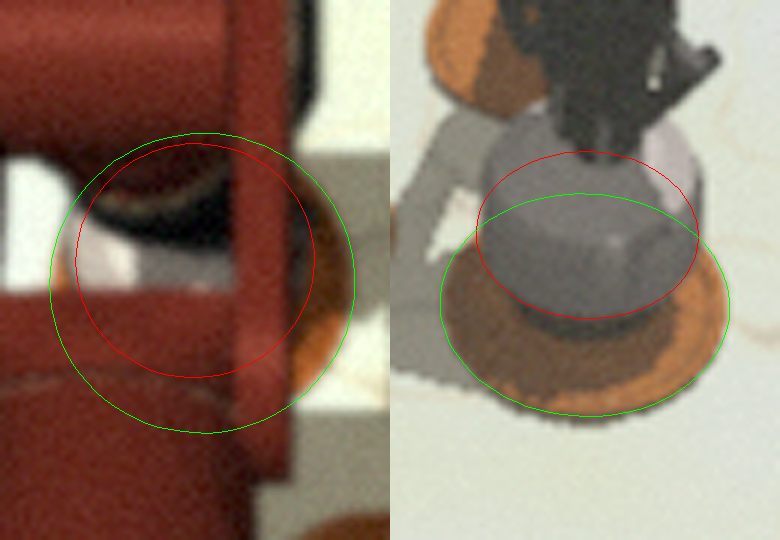

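Request:
{"api": "carry_out", "payload": {
  "series": [
    [0,0,-0.4,0,0,0,0],
    [0,0,-0.6,0,0,0,0],
    [0,0,-0.5,0,0,0,0],
    [0,0,-0.3,0,0,0,0],
    [0,0,-0.2,0,0,0,0],
    [0,0,-0.1,0,0,0,0],
    [0,0,0,0,0,0,0],
    [0,0,0,0,0,0,0]
  ]
}}

```text
t: 20.45
tool_pos: [0.6091, 0.083, 0.0791]
tool_rot: [0.641, 3.075, 0.0]
contact_force: [0.3, 0.0, -3.3]
opening: 0.0204
```

Request:
{"api": "carry_out", "payload": {
  "series": [
    [0,0,-0.06,0,0,0,0],
    [0,0,0,0,0,0,0],
    [0,0,0,0,0,0,0]
  ]
}}

```text
t: 20.75
tool_pos: [0.6087, 0.083, 0.0773]
tool_rot: [0.641, 3.075, 0.0]
contact_force: [-0.3, 1.3, -3.1]
opening: 0.0207
```

Request:
{"api": "carry_out", "payload": {
  "series": [
    [0,0,-0.06,0,0,0,0],
    [0,0,0,0,0,0,0],
    [0,0,0,0,0,0,0]
  ]
}}

```text
t: 21.05
tool_pos: [0.6085, 0.083, 0.0754]
tool_rot: [-0.641, -3.075, 0.0]
contact_force: [0.2, -0.0, -2.7]
opening: 0.0204
```

Request:
{"api": "carry_out", "payload": {
  "series": [
    [0,0,-0.05,0,0,0,0],
    [0,0,0,0,0,0,0],
    [0,0,0,0,0,0,0]
  ]
}}

```text
t: 21.35
tool_pos: [0.6088, 0.083, 0.0745]
tool_rot: [0.641, 3.075, 0.0]
contact_force: [0.4, 1.1, -1.0]
opening: 0.0204
```

Request:
{"api": "carry_out", "payload": {
  "series": [
    [0,0,-0.04,0,0,0,0],
    [0,0,0,0,0,0,0],
    [0,0,0,0,0,0,0]
  ]
}}

```text
t: 21.65
tool_pos: [0.6089, 0.083, 0.0745]
tool_rot: [0.641, 3.075, 0.0]
contact_force: [-4.5, -0.1, 3.9]
opening: 0.0206
```

Request:
{"api": "carry_out", "payload": {
  "series": [
    [0,0,0,0,0,0,0.35],
    [0,0,0,0,0,0,0.5],
    [0,0,0,0,0,0,0.7],
    [0,0,0,0,0,0,0.7],
    [0,0,0,0,0,0,0.7],
    [0,0,0.2,0,0,0,0.7],
    [0,0,0.6,0,0,0,0.7],
    [0,0,0.8,0,0,0,0.7],
    [0,0,0.8,0,0,0,0.7],
    [0,0,0.8,0,0,0,0.7],
    [0,0,0.6,0,0,0,0.7],
    [0,0,0,0,0,0,0.7]
  ]
}}

```text
t: 22.85
tool_pos: [0.6106, 0.0831, 0.1725]
tool_rot: [0.639, 3.069, 0.002]
contact_force: [0.2, 0.3, 0.3]
opening: 0.0598
```

```bash
python3 v.py l2 .6085 .0826 .008 .056 .6085 .0826 .075
```

```text
22.85 [0.6106 0.0831 0.1725] [0.2368 0.2639 0.2528]
```

View pics/l2.png

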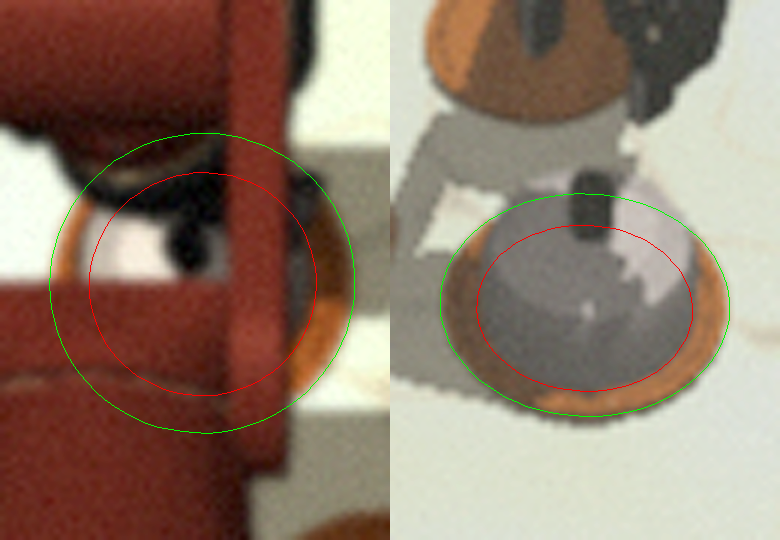

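Request:
{"api": "carry_out", "payload": {
  "series": [
    [0,-0.4,0,0,0,0,0.8],
    [0,-0.9,0,0,0,0,0.8],
    [0.05,-1,0,0,0,0,0.8],
    [0.05,-1,0,0,0,0,0.8],
    [0.05,-1,0,0,0,0,0.8],
    [0.05,-1,0,0,0,0,0.8],
    [0.05,-1,0,0,0,0,0.8],
    [0.05,-1,0,0,0,0,0.8],
    [0.05,-1,0,0,0,0,0.8],
    [0.05,-1,0,0,0,0,0.8],
    [0.05,-1,0,0,0,0,0.8],
    [0.05,-1,0,0,0,0,0.8]
  ]
}}

```text
t: 24.15
tool_pos: [0.6199, -0.2009, 0.1664]
tool_rot: [-0.641, -3.073, -0.001]
contact_force: [1.2, 0.2, 0.9]
opening: 0.0684
```

Request:
{"api": "carry_out", "payload": {
  "series": [
    [0,-1,0,0,0,0,1],
    [0,-0.9,0,0,0,0,1],
    [0,-0.5,0,0,0,0,1],
    [0,-0.2,0,0,0,0,1],
    [0,0,0,0,0,0,1],
    [0,0,0,0,0,0,1]
  ]
}}

```text
t: 24.75
tool_pos: [0.621, -0.2637, 0.1679]
tool_rot: [-0.64, -3.075, -0.001]
contact_force: [0.2, 0.3, -1.1]
opening: 0.0851
```

```bash
python3 w.py w5 .6242 -.2645 .048 .079 .036 0
```

```text
24.75 [ 0.621  -0.2637  0.1679] [[-0.     -0.9657 -0.2596  0.0667]
 [ 1.      0.0001 -0.0003  0.0006]
 [ 0.0003 -0.2596  0.9657 -0.1428]
 [ 0.      0.      0.      1.    ]]
```

View pics/w5.png

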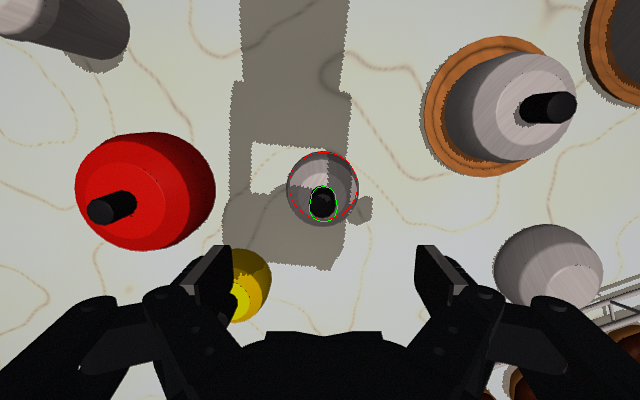

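Request:
{"api": "carry_out", "payload": {
  "series": [
    [0.12,-0.03,-0.5,0,0,0,0.8],
    [0,0,-0.8,0,0,0,0.8],
    [0,0,-0.8,0,0,0,0.8],
    [0,0,-0.8,0,0,0,0.8],
    [0,0,-0.7,0,0,0,0.8],
    [0,0,-0.5,0,0,0,0.8],
    [0,0,-0.3,0,0,0,0.8],
    [0,0,-0.1,0,0,0,0.8],
    [0,0,0,0,0,0,0.8],
    [0,0,0,0,0,0,0.8]
  ]
}}

```text
t: 25.8
tool_pos: [0.6248, -0.2657, 0.057]
tool_rot: [0.64, 3.074, -0.001]
contact_force: [-0.1, -0.6, -0.6]
opening: 0.0685
```

Request:
{"api": "carry_out", "payload": {
  "series": [
    [0,0,-0.14,0,0,0,0.8],
    [0,0,0,0,0,0,0.4],
    [0,0,0,0,0,0,0],
    [0,0,0,0,0,0,0],
    [0,0,0,0,0,0,0],
    [0,0,0,0,0,0,0],
    [0,0,0,0,0,0,0],
    [0,0,0,0,0,0,0],
    [0,0,0,0,0,0,0],
    [0,0,0,0,0,0,0]
  ]
}}

```text
t: 26.8
tool_pos: [0.6242, -0.2653, 0.0525]
tool_rot: [0.641, 3.075, -0.0]
contact_force: [-0.7, -0.7, 0.8]
opening: 0.0205
```

Request:
{"api": "carry_out", "payload": {
  "series": [
    [0,0,0.2,0,0,0,0],
    [0,0,0.4,0,0,0,0],
    [0,0,0.6,0,0,0,0],
    [0,0,0.8,0,0,0,0],
    [0,0,0.8,0,0,0,0],
    [0,0,0.8,0,0,0,0],
    [0,0,0.8,0,0,0,0],
    [0,0,0.6,0,0,0,0],
    [0,0,0.4,0,0,0,0],
    [0,0,0.2,0,0,0,0],
    [0,0,0,0,0,0,0],
    [0,0,0,0,0,0,0]
  ]
}}

```text
t: 28.0
tool_pos: [0.6236, -0.265, 0.1912]
tool_rot: [-0.64, -3.074, -0.001]
contact_force: [0.7, -0.5, -2.1]
opening: 0.0205
```

Request:
{"api": "carry_out", "payload": {
  "series": [
    [-0.12,0.3,0,0,0,0,0],
    [-0.23,0.6,0,0,0,0,0],
    [-0.35,0.9,0,0,0,0,0],
    [-0.35,0.9,0,0,0,0,0],
    [-0.35,0.9,0,0,0,0,0],
    [-0.35,0.9,0,0,0,0,0],
    [-0.35,0.9,0,0,0,0,0],
    [-0.35,0.9,0,0,0,0,0],
    [-0.35,0.9,0,0,0,0,0],
    [-0.35,0.9,0,0,0,0,0],
    [-0.35,0.9,0,0,0,0,0],
    [-0.35,0.9,0,0,0,0,0]
  ]
}}

```text
t: 29.2
tool_pos: [0.5263, -0.0159, 0.1917]
tool_rot: [-0.64, -3.075, -0.001]
contact_force: [0.6, -0.2, -1.4]
opening: 0.0202
```

Request:
{"api": "carry_out", "payload": {
  "series": [
    [-0.35,0.9,0,0,0,0,0],
    [-0.35,0.9,0,0,0,0,0],
    [-0.35,0.9,0,0,0,0,0],
    [-0.35,0.9,0,0,0,0,0],
    [-0.35,0.9,0,0,0,0,0],
    [-0.35,0.9,0,0,0,0,0],
    [-0.35,0.9,0,0,0,0,0],
    [-0.3,0.7,0,0,0,0,0],
    [-0.2,0.4,0,0,0,0,0],
    [0,0,0,0,0,0,0],
    [0,0,0,0,0,0,0]
  ]
}}

```text
t: 30.3
tool_pos: [0.4538, 0.1671, 0.1922]
tool_rot: [0.64, 3.076, -0.001]
contact_force: [-0.5, -0.5, -1.4]
opening: 0.0206
```

Request:
{"api": "carry_out", "payload": {
  "series": [
    [-0.15,0.4,0,0,0,0,0],
    [-0.25,0.7,0,0,0,0,0],
    [-0.11,0.44,-0.3,0,0,0,0],
    [0,0,-0.6,0,0,0,0],
    [0,0,-0.8,0,0,0,0],
    [0,0,-0.7,0,0,0,0],
    [0,0,-0.5,0,0,0,0],
    [0,0,-0.3,0,0,0,0],
    [0,0,0,0,0,0,0],
    [0,0,0,0,0,0,0]
  ]
}}

```text
t: 31.3
tool_pos: [0.4417, 0.2057, 0.1127]
tool_rot: [0.641, 3.075, 0.0]
contact_force: [0.4, -0.6, -1.1]
opening: 0.0206
```

```bash
python3 v.py s1 .4411 .2056 .06 .036 .4411 .2056 .055
```

```text
31.3 [0.4417 0.2057 0.1127] [ 0.4118 -0.6026 -1.1367]
```

View pics/s1.png

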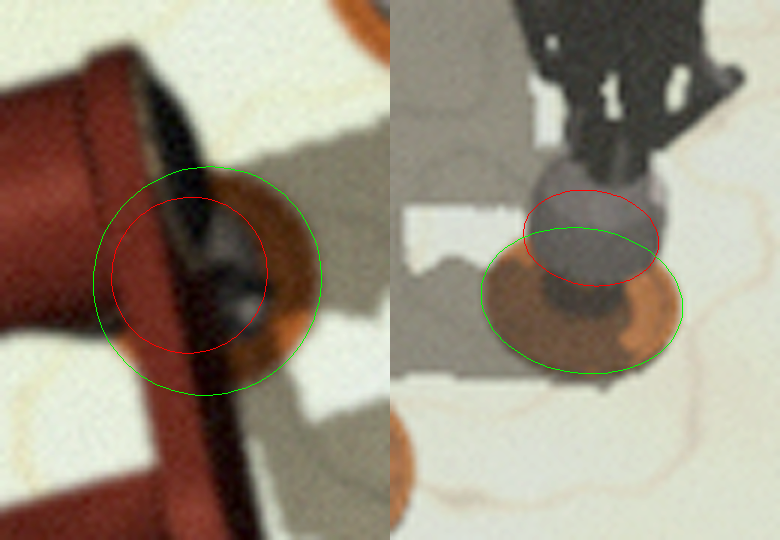

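Request:
{"api": "carry_out", "payload": {
  "series": [
    [0,-0.04,-0.4,0,0,0,0],
    [0,0,-0.5,0,0,0,0],
    [0,0,-0.4,0,0,0,0],
    [0,0,-0.3,0,0,0,0],
    [0,0,-0.15,0,0,0,0],
    [0,0,-0.1,0,0,0,0],
    [0,0,0,0,0,0,0],
    [0,0,0,0,0,0,0]
  ]
}}

```text
t: 32.2
tool_pos: [0.4417, 0.2048, 0.0664]
tool_rot: [0.641, 3.075, 0.001]
contact_force: [-0.5, -0.2, -0.6]
opening: 0.0201
```

Request:
{"api": "carry_out", "payload": {
  "series": [
    [0,0,-0.08,0,0,0,0],
    [0,0,0,0,0,0,0],
    [0,0,0,0,0,0,0]
  ]
}}

```text
t: 32.5
tool_pos: [0.4414, 0.2048, 0.0642]
tool_rot: [0.641, 3.075, 0.0]
contact_force: [0.2, 1.0, -1.8]
opening: 0.0201
```

Request:
{"api": "carry_out", "payload": {
  "series": [
    [0,0,-0.08,0,0,0,0],
    [0,0,0,0,0,0,0],
    [0,0,0,0,0,0,0]
  ]
}}

```text
t: 32.8
tool_pos: [0.4412, 0.2047, 0.0619]
tool_rot: [-0.641, -3.075, 0.0]
contact_force: [-0.1, -0.3, -2.1]
opening: 0.0205
```

Request:
{"api": "carry_out", "payload": {
  "series": [
    [0,0,-0.05,0,0,0,0],
    [0,0,0,0,0,0,0],
    [0,0,0,0,0,0,0]
  ]
}}

```text
t: 33.1
tool_pos: [0.4413, 0.2047, 0.0607]
tool_rot: [-0.641, -3.075, 0.0]
contact_force: [0.1, 0.7, -1.8]
opening: 0.0205
```

Request:
{"api": "carry_out", "payload": {
  "series": [
    [0,0,-0.04,0,0,0,0],
    [0,0,0,0,0,0,0],
    [0,0,0,0,0,0,0]
  ]
}}

```text
t: 33.4
tool_pos: [0.4416, 0.2047, 0.0605]
tool_rot: [0.641, 3.075, -0.0]
contact_force: [-2.0, -0.7, 5.4]
opening: 0.0206
```

Contact at the expected height; release, rise, and move the arm out of the view.

Request:
{"api": "carry_out", "payload": {
  "series": [
    [0,0,0,0,0,0,0.35],
    [0,0,0,0,0,0,0.5],
    [0,0,0,0,0,0,0.7],
    [0,0,0,0,0,0,0.7],
    [0,0,0,0,0,0,0.7],
    [0,0,0.2,0,0,0,0.7],
    [0,0,0.6,0,0,0,0.7],
    [0,0,0.8,0,0,0,0.7],
    [0,0,1,0,0,0,0.7],
    [0,0,1,0,0,0,0.7],
    [0,0,1,0,0,0,0.7],
    [0,0,1,0,0,0,0.7]
  ]
}}

```text
t: 34.6
tool_pos: [0.4413, 0.2047, 0.2013]
tool_rot: [0.641, 3.075, 0.0]
contact_force: [-0.1, 0.6, -0.9]
opening: 0.0598
```

Request:
{"api": "carry_out", "payload": {
  "series": [
    [-0.3,0.5,0.5,0,0,0,0.7],
    [-0.5,1,0.5,0,0,0,0.7],
    [-0.5,1,0,0,0,0,0.7],
    [-0.5,1,0,0,0,0,0.7],
    [-0.5,1,0,0,0,0,0.7],
    [-0.5,1,0,0,0,0,0.7],
    [-0.5,1,0,0,0,0,0.7],
    [-0.5,1,0,0,0,0,0.7],
    [-0.5,1,0,0,0,0,0.7],
    [-0.5,1,0,0,0,0,0.7],
    [-0.5,1,0,0,0,0,0.7],
    [-0.5,1,0,0,0,0,0.7]
  ]
}}

```text
t: 35.8
tool_pos: [0.2945, 0.4935, 0.2242]
tool_rot: [-0.64, -3.075, 0.001]
contact_force: [0.3, -0.3, -0.6]
opening: 0.0596
```

Request:
{"api": "carry_out", "payload": {
  "series": [
    [-0.5,1,0,0,0,0,0.7],
    [-0.5,1,0,0,0,0,0.7],
    [-0.4,0.6,0,0,0,0,0.7],
    [0,0,0,0,0,0,0.7],
    [0,0,0,0,0,0,0.7]
  ]
}}

```text
t: 36.3
tool_pos: [0.2608, 0.557, 0.2243]
tool_rot: [0.64, 3.076, -0.002]
contact_force: [-0.4, -0.3, 0.4]
opening: 0.0598
```

```bash
sed -i 's/^G=.*/G={"l":(.6085,.0826),"m":(.6191,-.0868),"s":(.4411,.2056)}/; s/k1.png/k2.png/; s/z0,z1=KN\[n\]/z0,z1=np.array(KN[n])+.008/' k.py; python3 k.py; python3 pl.py; python3 - <<'E'
from h import *
for c in ["top","scene"]: cv2.imwrite(f"pics/{c}9.png",ctrl.get_image(c)["frame"])
p=ctrl.get_image("top")
for n in ["bowl","shaker","jar"]:
    for a in ctrl.mark_of(p,n)[:1]: print(n,plane(p,a["position"][0]*640,a["position"][1]*400,0)[:2],a["p"])
E
```

```text
top l uv [293.9624 171.8146] area 55.7304347826087 67.96152641810477 [0.6098 0.0841]
top m uv [355.2869 168.69  ] area 50.23809523809524 68.37924764654599 [ 0.62   -0.0859]
top s uv [249.278  232.8822] area 45.93589743589743 67.64661052275915 [0.4415 0.2056]
scene l uv [336.0591 203.2187] area 76.32557034220531 82.44773773709312 [0.6094 0.0846]
scene m uv [282.24   193.0612] area 71.36904761904762 79.51553270057775 [ 0.6209 -0.085 ]
scene s uv [388.487  178.8787] area 68.69791666666667 74.59332927293144 [0.4427 0.2063]
top l [0.6089 0.083  0.0736]
top m [ 0.6193 -0.0871  0.0635]
top s [0.4412 0.2058 0.0535]
scene l [0.6073 0.0823 0.0748]
scene m [ 0.6186 -0.0867  0.0644]
scene s [0.4412 0.2056 0.0541]
bowl [ 0.80193242 -0.08456872] 0.75
shaker [ 0.40758034 -0.38632228] 0.62
jar [0.41518348 0.40539599] 0.94
```

View pics/top9.png

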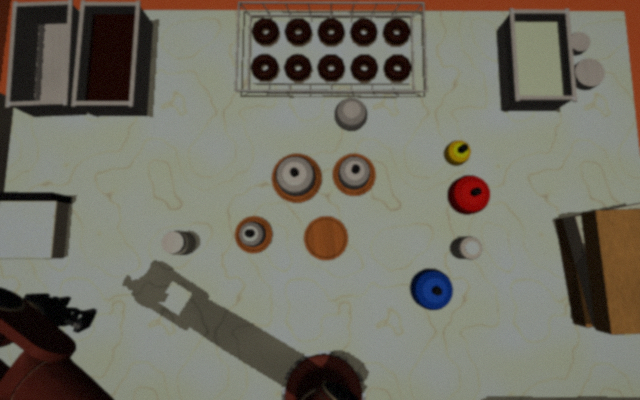

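View pics/k2.png

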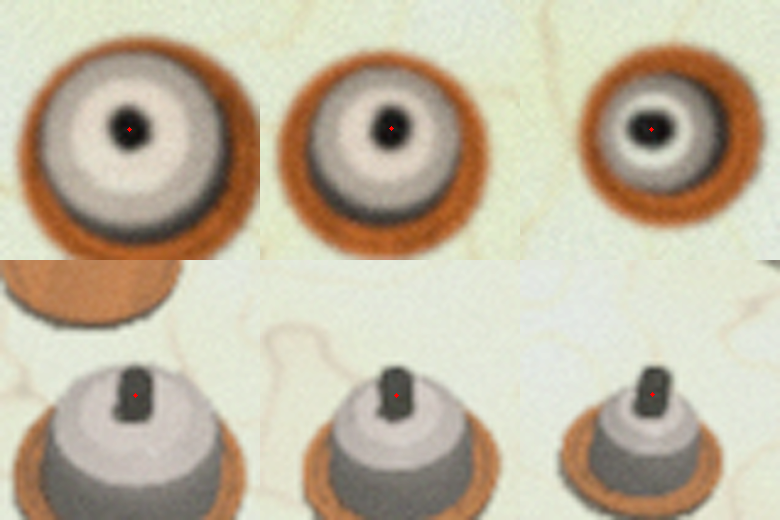

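The last pictures show all three covers upright inside their rims, with knob centres within about 2 mm of the plate centres. The empty plate is bare, and the bowl, jar and shaker are still at their starting pixels. I'm handing in.

```bash
python3 -c "
from station import ctrl
print(ctrl.finish_job())"
```

```text
the job is handed in; nothing more can be done
None
```

All three covers are on the plates of their own size, and I handed the job in at about 37 s of the 96 s allowed. `finish_job` reports no verdict, so the result below rests on my own checks.

I lifted each cover by its knob and lowered it in small steps until I felt light contact (4 to 6 N). I then opened the fingers and backed the arm away over the jar to its starting area.

**Fit:** The top and scene pictures put each knob within about 2 mm of its plate's centre. The covers look upright and sit inside the rims. From the gripper heights, the lower edges stand about 8 mm above the counter, which is the well height.

**Bystanders:** The bowl, shaker and jar look unmoved in the top picture. The network's position marks for them scatter by up to about 12 mm between shots, so those marks do not prove it on their own. The empty plate is uncovered and the coloured look-alikes were left alone.

**Disagreements:**
- The closed fingers read about 20.5 mm on the 22 mm knobs.
- In the wrist picture of the medium cover, the knob looked slightly smaller than modelled.
- All three grips held.

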